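# Draw the broad chisel and poise it upright over the line

### The job

Draw the broad chisel (plain wooden handle) out of the slanted rack and turn it upright, blade down. Hold it over the middle of the dark line on the small board, with its cutting edge running along the line and about 2 cm above the wood, without touching or shifting the board and leaving the narrow red-handled chisel in the rack. Finish still holding it there, still.

Things in the scene. Friction and masses are not known exactly. Their poses are not given: they have to be found in the camera images.
- chisel: Broad bevel-edge chisel, light wooden handle, 285 long, 0.16 kg, leaning in the rack's left or right pocket, handle up and towards the robot, 40 degrees from vertical. Axes: y from cutting edge to handle end, x across the blade (along the cutting edge), z through its thickness. Origin half-way along, on its underside; steel blade, 24 wide, from y = 18 to the edge at y = -142. Balances at y = 56.
- chisel_handle (a point): Centre of the chisel's handle, on its axis (in chisel: x 0, y 84, z 14); axes as chisel. Handle round, 27 in diameter, from y = 26 to its end at y = 142. In the rack it rests on a tongue as far as y = 62; beyond that it is free all round. The chisel sits loosely: drawn up along its axis 105 it leaves the pocket, 205 and it is past the tongue too.
- chisel_edge (a point): Middle of the chisel's cutting edge (in chisel: x 0, y -142, z 1); axes as chisel.
- other_chisel: Narrow chisel with a red handle, 275 long, handle 27 in diameter, loose in the rack's other pocket, 94 to the side of the broad one and parallel to it; same axes and origin as chisel. To be left there.
- rack: Wooden bench rack, 190 wide, fixed, front to the robot. Origin under its middle, z up, x to the back, y to its left. Pockets at y = +47 and -47, 34 wide, 24 deep, sloping down to the back 40 degrees from vertical, under a cover 135 high. Under each handle a tongue 24 wide reaches forward to x = -98, z = 188: the blade strikes it if swung down before it is past the tongue.
- board: Small light wooden board 50 x 150 x 19, lying loose on the bench, to the right of the rack. Origin at the centre of its underside, z up, y along its length, x across it.
- line (a point): Middle of the bold dark line, 44 long and 3 wide, drawn across the board's upper face 25 from the board's middle, along the board's x axis; axes as board.

How it is judged:
On the way:
1. the broad chisel is drawn clear of the rack, in the fingers (distance of chisel_edge from where it was at the start of the episode above 0.09 m and contact force between chisel and rack below 0.1 N and contact force between chisel and the fingers above 1 N), for 0.1 s.
At the end, for the whole second after the job is handed in: Chisel held in the fingers only, touching neither rack nor board; upright within 11 degrees; cutting edge within 15 mm (plan) of the line's middle, within 11 degrees of its direction, 4 to 45 mm above the wood; still; board moved under 10 mm, narrow chisel under 30 mm (contact force between chisel and the fingers above 1 N and contact force between chisel and rack below 0.1 N and contact force between chisel and board below 0.1 N and angle between chisel's own y axis and vertical below 0.2 rad and angle between the x axis of chisel and the x axis of board, either way round below 0.2 rad and horizontal distance between chisel_edge and line below 0.015 m and z of chisel_edge in the frame of line between 0.004 and 0.045 m and linear speed of chisel below 0.02 m/s and angular speed of chisel below 0.1 rad/s and distance of board from where it was at the start of the episode below 0.01 m and distance of other_chisel from where it was at the start of the episode below 0.03 m); the arm keeps its last pose, push and grip.
It fails at once if the chisel touches the board (contact force between chisel and board above 1 N).
It fails at once if the board is shifted by more than 10 mm (distance of board from where it was at the start of the episode above 0.01 m).
It fails at once if the narrow chisel is pulled 30 mm or more from its place (distance of other_chisel from where it was at the start of the episode above 0.03 m).
It also fails if it takes over 35 s, if anything falls off the work surface, if the arm or the gripper's body presses on something with over 40 N, if the wrist force passes 120 N, or if a joint passes its speed limit or range.

### The arm

A 7-joint arm with a two-finger parallel gripper is mounted at the origin on a cart in front of the work surface, level with it; the furniture and walls round the work are solid. World frame = base frame: x ahead of the robot, y to its left, z up, the work surface at z = 0. Lengths are in m, angles in rad, forces in N, time in s.
With the tool pointing down it reaches from about 0.425 to 0.975 m from the base axis. Payload 16.7 kg.
Tool frame: the origin (TCP) lies midway between the tips of the shut fingers; the grasp point (between the pads) lies 19 mm behind it; z points along the fingers, y is the line along which they close (so a half turn about z gives the same grasp; the last joint's range is limited). The gripper opens to 85 mm and grips with 20 to 120 N. Pads are 22 mm wide; open, the fingers measure 114 mm over their backs; the gripper's body (76 mm by 85 mm) begins 54 mm behind the grasp point. The pads swing forward as they close: fully open they stand 13 mm farther back than shut.
Start: joints at [-1.411, 0.426, 0.074, 1.606, -0.034, 1.111, -0.067], TCP at [0.206, 0.643, 0.231] pointing down, gripper open.
Joint ranges: [-2.85, 2.85], [-0.5, 2.14], [-1.23, 1.37], [0.21, 2.46], [-1.02, 4.16], [0.16, 2.05], [-2.73, 2.73]. Speed limits (rad/s): [1.89, 1.89, 2.39, 2.39, 3.01, 3.01, 3.01].

### API

Orientations are given as a unit quaternion [w, x, y, z].
In Python, from bench import manip, kinematics, cams, job gives the robot as it stands. The module is installed in compiled form; this text tells all that it offers. Calls block until the motion is done:
- manip.reach(position, orientation): joint-space move of the TCP to a pose.
- manip.move_linear(position, frame=None, v=0.15): straight line of the TCP; frame=None keeps the orientation; v is the mean speed in m/s.
- manip.move_j(angles): joint-space move.
- manip.command_gripper(opening): finger opening in m; the grip force is fixed at half the most; returns when the fingers have stopped.
- manip.wait(seconds).
- kinematics.solve_ik(position, orientation): joint angles nearest the present ones, or None.
- manip.sense(): the state.
- cams.get_image(name): name is "side" or "top" or "wrist"; returns a dict with "image" (400x640x3 uint8, red, green, blue), "z_map" (400x640 float32, m along the optical axis (not along the pixel's ray), 0 where there is no reading), "fov_y" (degrees; the focal length in pixels is half the picture's height over the tangent of half this angle, whatever the lens; pixels are square), "cx", "cy" (the principal point, pixels), "k1" (the pictures are not rectified: a ray, as slopes to the right and down, at radius r is drawn at 1 + k1 r^2 times it, then the intrinsics apply), "R" (3x3) and "t" (3): a world point X has camera coordinates R X + t. Camera axes: x right, y down, z forward; pixel columns grow to the right and rows downward; lengths in m; the calibration is good to about 2 mm. A picture is of the moment at which its call begins.
A pose or a line that the arm cannot do raises manip.MotionError and nothing moves.
- job.job_done(): hands the job in; it is judged then, once.
The state is a dict: "time": time; "joint_pos": joint angles; "qvel": joint speeds; "joint_torque": joint torques, N m; "tcp_pos": TCP position; "eef_rot": TCP orientation; "contact_force": force on the tool from outside, world axes, zero at the start; "torque": the same for the moment, N m; "width": finger opening in m; "grasp_force": force on a finger pad.
Only numpy, scipy, OpenCV 4.12 (cv2) and the standard library are available. Lean on these libraries where they do the work, as an engineer would, in place of code of your own. Each camera call takes 0.05 s, during which the arm holds its last target. There are 200 camera calls.

## Working session

There is one attempt and no reset: what is moved stays moved. The work goes in short steps, each a Python script; the robot and the scene stay as the last script left them, time stands still between calls to the robot, and variables do not carry over. Pictures are saved under pics/ and viewed, at most 10 in all, crops included, and the job is handed in when it is done.

```bash
mkdir -p pics; cat > h.py <<'E'
import numpy as np, cv2
from bench import manip, kinematics, cams, job
def cam(n):
    d=cams.get_image(n); d['f']=d['image'].shape[0]/2/np.tan(np.radians(d['fov_y'])/2); return d
def K(d): return np.array([[d['f'],0,d['cx']],[0,d['f'],d['cy']],[0,0,1.]])
def rays(d,uv):
    n=cv2.undistortPoints(np.array(uv,float).reshape(-1,1,2),K(d),np.array([d['k1'],0,0,0.]))[:,0]
    return n
def pts(d,uv):
    uv=np.array(uv).reshape(-1,2); n=rays(d,uv); z=d['z_map'][uv[:,1].astype(int),uv[:,0].astype(int)]
    c=np.c_[n,np.ones(len(n))]*z[:,None]
    return (c-np.array(d['t']))@np.array(d['R'])
def plane(d,uv,h):
    R=np.array(d['R']);C=-R.T@np.array(d['t']); r=np.c_[rays(d,uv),np.ones(len(rays(d,uv)))]@R
    return C+r*((h-C[2])/r[:,2])[:,None]
E
python3 - <<'E'
from h import *
import pickle
for n in ['side','top']:
    d=cam(n); pickle.dump(d,open(n+'.pkl','wb')); cv2.imwrite(f'pics/{n}0.png',d['image'][:,:,::-1])
    print(n,d['fov_y'],d['k1'],-np.array(d['R']).T@d['t'],np.array(d['R'])[2],(d['z_map']==0).mean())
print(manip.sense())
E
```

```text
side 44.82187651212946 0.05005146961934834 [ 0.25152038 -0.88287656  0.56649672] [ 0.3214475   0.87453426 -0.36312715] 0.1036015625
top 45.92580659992739 -0.11028849849573004 [0.48175743 0.08450585 0.9810389 ] [ 1.78270189e-01  1.06214521e-04 -9.83981569e-01] 0.00410546875
{'time': 0.1, 'joint_pos': array([-1.41047894,  0.42667957,  0.07385095,  1.60657174, -0.03412108,
        1.1108046 , -0.06710472]), 'qvel': array([-0.00077887, -0.00152533,  0.00083491, -0.00130507, -0.00058634,
        0.00054315, -0.00131936]), 'joint_torque': array([ 9.22882289e-03, -9.51541972e+01,  3.77176479e+00, -4.64406538e+01,
        1.96446682e-02,  6.63674989e-03, -2.64594166e-05]), 'tcp_pos': array([0.20569839, 0.64248748, 0.23066113]), 'eef_rot': array([-6.01547881e-05,  1.54311957e-01,  9.88021992e-01, -5.99039161e-04]), 'contact_force': array([ 0.66121091, -0.50129281, -0.36533665]), 'torque': array([0.02309758, 0.03071514, 0.01214217]), 'grasp_force': 0.0, 'width': 0.08538458169130977}
```

View pics/side0.png

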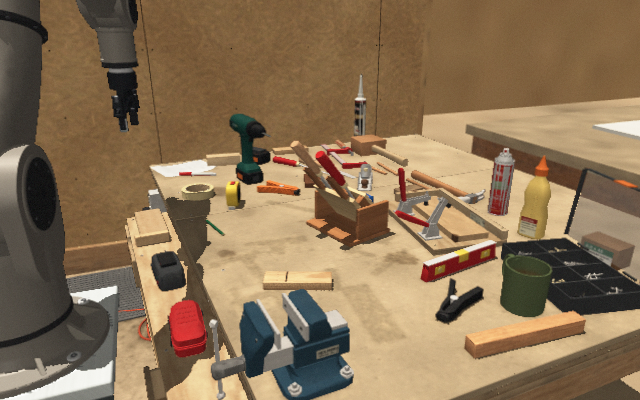

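View pics/top0.png

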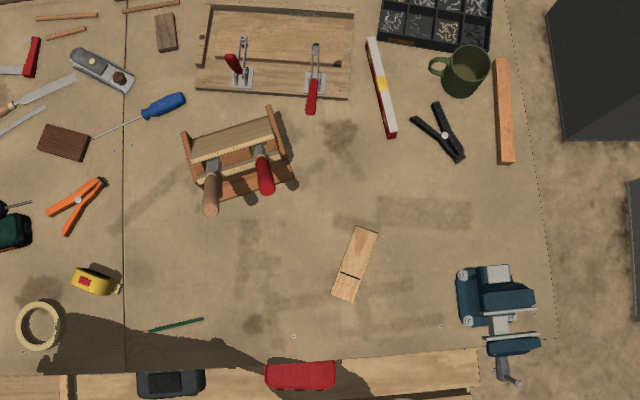

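The side view shows the rack near (345,205), with the wooden chisel at (310,165) to its left and the red one to its right. The board is at (298,281). In the top view the wooden handle is at (212,190), the red handle at (264,172), the board at (355,263) and its dark line at (350,276).

```bash
python3 - <<'E'
from h import *
import pickle
d=pickle.load(open('top.pkl','rb')); s=pickle.load(open('side.pkl','rb'))
im=d['image']; hsv=cv2.cvtColor(im,cv2.COLOR_RGB2HSV)
# board: by height from depth
def cloud(d,u0,u1,v0,v1):
    U,V=np.meshgrid(np.arange(u0,u1),np.arange(v0,v1)); uv=np.c_[U.ravel(),V.ravel()]; return uv,pts(d,uv)
uv,P=cloud(d,320,392,215,312)
m=np.zeros(im.shape[:2],np.uint8); ok=(P[:,2]>.010)&(P[:,2]<.03); m[uv[ok,1],uv[ok,0]]=255
m=cv2.morphologyEx(m,cv2.MORPH_OPEN,np.ones((3,3)))
c=max(cv2.findContours(m,0,2)[0],key=cv2.contourArea)
W=plane(d,c[:,0].astype(float),.019)
r=cv2.minAreaRect((W[:,:2]*1000).astype(np.float32)); print('board',r,np.median(P[ok,2]), np.median(P[:,2][P[:,2]<.008]))
mm=cv2.erode(m,np.ones((5,5)))>0
g=im.max(2).astype(int); print('bright pct',np.percentile(g[mm],[1,3,5,10,50]))
dk=mm&(g<0.62*np.median(g[mm])); v,u=np.nonzero(dk); L=plane(d,np.c_[u,v].astype(float),.019)[:,:2]
print(len(u),u.min(),u.max(),v.min(),v.max(),L.mean(0)); 
_,S,Vt=np.linalg.svd(L-L.mean(0)); print('line dir',Vt[0],S, 'along', (L-L.mean(0))@Vt[0])
# handles
for n,dd,boxes in (('top',d,[(190,230,150,220),(245,285,145,200)]),('side',s,[(285,330,130,190),(310,350,145,190)])):
    for b in boxes:
        uv,P=cloud(dd,*b); h=P[:,2]>.205; h&=(P[:,2]<.4)
        Q=P[h]; 
        hs=cv2.cvtColor(dd['image'],cv2.COLOR_RGB2HSV)[uv[h,1],uv[h,0]]
        red=((hs[:,0]<6)|(hs[:,0]>172))&(hs[:,1]>150)
        for nm,k in (('red',red),('wood',~red)):
            A=Q[k]
            if len(A)<30: continue
            c=np.median(A,0); A=A[np.linalg.norm(A-c,axis=1)<.1]; _,S,Vt=np.linalg.svd(A-A.mean(0),full_matrices=False); a=Vt[0]*np.sign(Vt[0,2])
            print(n,b,nm,len(A),A.mean(0).round(4),a.round(3),'tilt',np.degrees(np.arccos(a[2])).round(1),'yaw',np.degrees(np.arctan2(-a[1],-a[0])).round(1),A[:,2].min().round(3),A[:,2].max().round(3))
big=cv2.resize(im[90:225,165:310],None,fx=5,fy=4.4,interpolation=cv2.INTER_CUBIC); cv2.imwrite('pics/rack.png',cv2.resize(im[90:225,165:310],None,fx=4.4,fy=4.4)[:,:,::-1])
E
```

```text
board ((525.0284423828125, 22.492374420166016), (50.210636138916016, 150.57652282714844), 69.60562133789062) 0.01940263535432345 0.0004635010563832412
bright pct [ 64.36 162.   174.   178.   197.  ]
27 341 358 272 279 [0.50164476 0.03045535]
line dir [-0.35030629 -0.9366352 ] [0.05954154 0.00437854] along [-0.01887392 -0.01698679 -0.0150995  -0.0162744  -0.01438767 -0.01250076
 -0.01061367 -0.00990328 -0.00801656 -0.00612965 -0.00424255 -0.00164738
  0.00023959  0.00212677  0.00094658  0.00283322  0.00472008  0.00660716
  0.00731221  0.00919898  0.011086    0.01297325  0.01178966  0.01367638
  0.01556335  0.01745057  0.01815234]
top (190, 230, 150, 220) wood 515 [0.6139 0.2652 0.2451] [-0.705 -0.199  0.681] tilt 47.1 yaw 15.8 0.205 0.268
top (245, 285, 145, 200) red 416 [0.6469 0.1791 0.2409] [-0.73  -0.222  0.646] tilt 49.7 yaw 16.9 0.206 0.26
side (285, 330, 130, 190) red 177 [0.6381 0.1688 0.2347] [-0.485 -0.006  0.875] tilt 29.0 yaw 0.7 0.205 0.256
side (285, 330, 130, 190) wood 258 [0.6119 0.2542 0.2344] [-0.704  0.223  0.674] tilt 47.6 yaw -17.6 0.205 0.263
side (310, 350, 145, 190) red 217 [0.6425 0.1695 0.2311] [-0.642 -0.068  0.763] tilt 40.2 yaw 6.1 0.205 0.256
side (310, 350, 145, 190) wood 34 [0.6458 0.2185 0.219 ] [ 0.124 -0.974  0.188] tilt 79.2 yaw 97.3 0.205 0.251
```

View pics/rack.png

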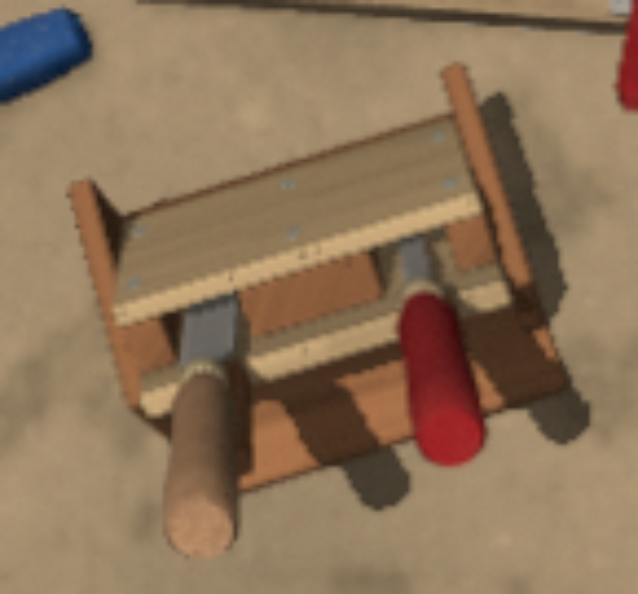

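The crop shows the wooden handle's end at about top-image pixel (211,212) and free of obstruction, with the red one well to the side. I'll grasp coaxially from the handle end, so that upright means the tool points straight down. First I'll fit the handle cylinder, then check IK.

```bash
cat > plan.py <<'E'
from h import *
from scipy.spatial.transform import Rotation as Ro
def quat(z,y):
    z=z/np.linalg.norm(z); y=y-z*(y@z); y/=np.linalg.norm(y); q=Ro.from_matrix(np.c_[np.cross(y,z),y,z]).as_quat(); return q[[3,0,1,2]]
def axis(th,t=np.radians(40)): return np.array([-np.sin(t)*np.cos(th),-np.sin(t)*np.sin(th),np.cos(t)])
LINE=np.array([.5016,.031]); LD=np.radians(69.6)
E
python3 - <<'E'
from plan import *
import pickle
from scipy.optimize import least_squares
C={}
for n,b,k in (('top',(190,230,150,220),'w'),('top',(245,285,145,200),'r'),('side',(285,330,130,190),'w'),('side',(300,350,135,190),'r')):
    d=pickle.load(open(n+'.pkl','rb')); U,V=np.meshgrid(np.arange(b[0],b[1]),np.arange(b[2],b[3])); uv=np.c_[U.ravel(),V.ravel()]
    P=pts(d,uv); hs=cv2.cvtColor(d['image'],cv2.COLOR_RGB2HSV)[uv[:,1],uv[:,0]].astype(int)
    red=((hs[:,0]<8)|(hs[:,0]>170))&(hs[:,1]>140)
    m=(P[:,2]>.205)&(P[:,2]<.4)&(red==(k=='r'))
    c=np.array([.612,.26,.24]) if k=='w' else np.array([.645,.174,.24])
    m&=np.linalg.norm(P[:,:2]-c[:2],axis=1)<.06
    C[n+k]=P[m]
def dist(P,p,a): return np.linalg.norm(np.cross(P-p,a),axis=1)-.0135
def fit(keys,free):
    def f(x):
        a=axis(x[0],x[5] if free else np.radians(40)); r=[]
        for k in keys:
            o=x[1:3] if k[-1]=='w' else x[3:5]
            r.append(np.minimum(abs(dist(C[k],np.array([o[0],o[1],.24]),a)),.02))
        return np.concatenate(r)
    s=least_squares(f,[.3,.612,.26,.645,.174,.7],loss='soft_l1',f_scale=.002); return s.x,np.median(abs(s.fun))
for keys in (['topw','topr'],['sidew','sider'],['topw','topr','sidew','sider']):
  for fr in (0,1):
    x,e=fit(keys,fr); th=x[0]; dv=x[3:5]-x[1:3]; a=axis(th)
    s=(C['topw']-np.array([x[1],x[2],.24]))@a; s2=(C['topr']-np.array([x[3],x[4],.24]))@a
    print(keys,np.degrees(th).round(1),x[1:5].round(4),np.degrees(x[5]).round(1),'sep',dv@[np.sin(th),-np.cos(th)],'e',e,'end',np.percentile(s,[90,98,99.5]).round(4),np.percentile(s2,[98]).round(4))
# yaw from cover front edge: cover top region height ~.135
d=pickle.load(open('top.pkl','rb')); U,V=np.meshgrid(np.arange(180,300),np.arange(95,200)); uv=np.c_[U.ravel(),V.ravel()]; P=pts(d,uv)
m=(abs(P[:,2]-.135)<.006); r=cv2.minAreaRect((P[m,:2]*1000).astype(np.float32)); print(m.sum(),r)
E
```

```text
['topw', 'topr'] 19.1 [0.6082 0.2659 0.6381 0.1773] 40.1 sep 0.09354266688253819 e 0.0008424801822340912 end [0.0241 0.0251 0.0258] [0.015]
['topw', 'topr'] 18.8 [0.6083 0.266  0.6382 0.1774] 39.6 sep 0.0934822357219248 e 0.0007837647276378364 end [0.0242 0.0252 0.0259] [0.0151]
['sidew', 'sider'] 19.9 [0.6066 0.2658 0.636  0.1766] 40.1 sep 0.09380965942238767 e 0.0012818869047794019 end [0.0232 0.0242 0.0249] [0.0135]
['sidew', 'sider'] 19.9 [0.6068 0.2658 0.6362 0.1767] 39.3 sep 0.09380734788521806 e 0.0012754388870676418 end [0.0233 0.0243 0.025 ] [0.0137]
['topw', 'topr', 'sidew', 'sider'] 19.6 [0.6079 0.2659 0.6377 0.177 ] 40.1 sep 0.09373893046565919 e 0.0011033809785162656 end [0.024  0.025  0.0257] [0.0147]
['topw', 'topr', 'sidew', 'sider'] 19.6 [0.608  0.2659 0.6378 0.177 ] 39.9 sep 0.09373813471885382 e 0.0011056674532900941 end [0.024  0.025  0.0257] [0.0147]
249 ((707.3051147460938, 250.11996459960938), (63.54850387573242, 160.5000762939453), 18.60101890563965)
```

```bash
cat >> plan.py <<'E'
TH=np.radians(19.4); A=axis(TH); P0=np.array([.608,.2659,.24]); RY=np.array([-np.sin(TH),np.cos(TH),0]); FY=np.array([np.cos(LD),np.sin(LD),0])
G=P0-.034*A
E
python3 - <<'E'
from plan import *
for s in (1,-1):
    q=quat(-A,s*RY); qf=quat(np.array([0,0,-1.]),s*FY)
    for n,p,o in (('far',G+.14*A,q),('grasp',G,q),('out',G+.225*A,q),('outup',G+.225*A+[0,0,.08],q),('over',[*LINE,.40],qf),('final',[*LINE,.264],qf)):
        r=kinematics.solve_ik(np.array(p),o); print(s,n,np.round(p,3),None if r is None else np.round(r,2))
E
```

```text
1 far [0.544 0.243 0.321] [-1.21 -0.15  0.53  2.23  0.68  0.45  0.72]
1 grasp [0.629 0.273 0.214] [-0.65  0.21  0.08  2.16  0.98  0.16  0.4 ]
1 out [0.492 0.225 0.386] [-1.31 -0.37  0.46  2.21  0.73  0.73  0.67]
1 outup [0.492 0.225 0.466] [-1.37 -0.43  0.45  2.08  0.68  0.93  0.74]
1 over [0.502 0.031 0.4  ] [-0.89 -0.01  0.71  1.78  0.    1.37  1.03]
1 final [0.502 0.031 0.264] [-0.8   0.11  0.67  1.98 -0.08  1.08  1.12]
-1 far [0.544 0.243 0.321] [-0.44 -0.08 -0.19  2.19  0.47  0.39 -2.24]
-1 grasp [0.629 0.273 0.214] None
-1 out [0.492 0.225 0.386] [-0.54 -0.25 -0.12  2.19  0.34  0.56 -2.12]
-1 outup [0.492 0.225 0.466] [-0.61 -0.3  -0.06  2.05  0.29  0.74 -2.05]
-1 over [0.502 0.031 0.4  ] [-0.8  -0.    0.62  1.77  0.    1.37 -2.11]
-1 final [0.502 0.031 0.264] [-1.25  0.23  1.25  1.99 -0.24  1.09 -1.83]
```

```bash
cat >> plan.py <<'E'
# chisel frame: a = axis up, w = chisel lateral (~rack y); returns TCP pos, quat for a grip at g (on axis), tilt dl
def tool(g,a,w,dl,s=1):
    n=np.cross(w,a)            # across the handle, away from robot side (upper face)
    z=-a*np.cos(dl)-n*np.sin(dl)
    return g+.019*z, quat(z,s*w)
GR=P0-.015*A                   # y=102
UP=np.array([0,0,1.])
E
python3 - <<'E'
from plan import *
print(np.cross(RY,A))
for s in (1,-1):
  for dl in np.radians([8,15,22]):
    for n,x in (('far',tool(GR+.13*A,A,RY,dl,s)),('grasp',tool(GR,A,RY,dl,s)),('out',tool(GR+.225*A,A,RY,dl,s)),('outup',tool(GR+.225*A+[0,0,.06],A,RY,dl,s)),('over',tool(np.array([*LINE,.41]),UP,FY,dl,s)),('final',tool(np.array([*LINE,.039+.244]),UP,FY,dl,s))):
        r=kinematics.solve_ik(*x); print(s,np.degrees(dl).round(),n,None if r is None else np.round(r,2))
E
```

```text
[0.72255048 0.25445019 0.64278761]
1 8.0 far [-1.13 -0.07  0.51  2.13  0.34  0.55  1.05]
1 8.0 grasp [-0.77  0.23  0.24  2.07  0.2   0.31  1.18]
1 8.0 out [-1.24 -0.29  0.47  2.12  0.49  0.82  0.9 ]
1 8.0 outup [-1.28 -0.33  0.47  2.01  0.48  0.96  0.92]
1 8.0 over [-0.79  0.1   0.71  1.72 -0.13  1.47  1.16]
1 8.0 final [-0.73  0.21  0.68  1.9  -0.2   1.22  1.25]
1 15.0 far [-1.03 -0.01  0.44  2.04  0.17  0.69  1.22]
1 15.0 grasp [-0.74  0.26  0.23  1.98  0.05  0.48  1.33]
1 15.0 out [-1.16 -0.21  0.45  2.03  0.31  0.91  1.07]
1 15.0 outup [-1.2  -0.25  0.46  1.93  0.31  1.04  1.07]
1 15.0 over [-0.71  0.19  0.71  1.66 -0.21  1.59  1.24]
1 15.0 final [-0.66  0.29  0.67  1.83 -0.27  1.34  1.33]
1 22.0 far [-0.92  0.06  0.37  1.95  0.06  0.84  1.32]
1 22.0 grasp [-0.71  0.3   0.21  1.88 -0.01  0.65  1.4 ]
1 22.0 out [-1.06 -0.13  0.41  1.95  0.17  1.02  1.2 ]
1 22.0 outup [-1.09 -0.16  0.42  1.85  0.18  1.15  1.2 ]
1 22.0 over [-0.65  0.28  0.71  1.6  -0.28  1.7   1.31]
1 22.0 final [-0.59  0.37  0.65  1.77 -0.33  1.47  1.38]
-1 8.0 far [-0.86 -0.04  0.25  2.12  0.3   0.55 -2.06]
-1 8.
[... 262 characters left out ...]
1  1.27 -1.64]
-1 15.0 far [-1.05 -0.01  0.46  2.04  0.17  0.69 -1.92]
-1 15.0 grasp [-1.07  0.3   0.63  1.99 -0.23  0.48 -1.55]
-1 15.0 out [-0.99 -0.19  0.31  2.03  0.25  0.89 -2.02]
-1 15.0 outup [-0.99 -0.21  0.3   1.92  0.24  1.02 -2.  ]
-1 15.0 over [-1.05  0.33  1.22  1.67 -0.35  1.63 -1.71]
-1 15.0 final [-1.    0.5   1.22  1.84 -0.5   1.43 -1.54]
-1 22.0 far [-1.14  0.05  0.6   1.96  0.04  0.83 -1.8 ]
-1 22.0 grasp [-1.06  0.35  0.65  1.9  -0.28  0.66 -1.5 ]
-1 22.0 out [-1.1  -0.14  0.45  1.95  0.18  1.02 -1.95]
-1 22.0 outup [-1.09 -0.16  0.43  1.85  0.18  1.15 -1.94]
-1 22.0 over [-0.94  0.44  1.22  1.61 -0.43  1.77 -1.6 ]
-1 22.0 final [-0.91  0.6   1.21  1.78 -0.56  1.58 -1.46]
```

```bash
echo "DL=np.radians(15)" >> plan.py; python3 - <<'E'
from plan import *
try: manip.move_linear(np.array([.206,.6425,.42]),v=.25)
except manip.MotionError as e: print(e)
p,q=tool(GR+.15*A,A,RY,DL)
manip.reach(p+[0,0,.05],q)
p,q=tool(GR+.13*A,A,RY,DL); manip.move_linear(p,q,v=.2)
for n in ('wrist','top'):
    d=cam(n); cv2.imwrite(f'pics/{n}1.png',d['image'][:,:,::-1])
s=manip.sense(); print(s['time'],s['tcp_pos'],p,s['joint_pos'].round(2),s['contact_force'])
E
```

```text
3.4667 [0.54628785 0.24458419 0.31245246] [0.54585028 0.24401363 0.31087526] [-1.07 -0.01  0.49  2.04  0.17  0.69  1.22] [ 0.12699895 -0.11181367  0.54106762]
```

View pics/wrist1.png

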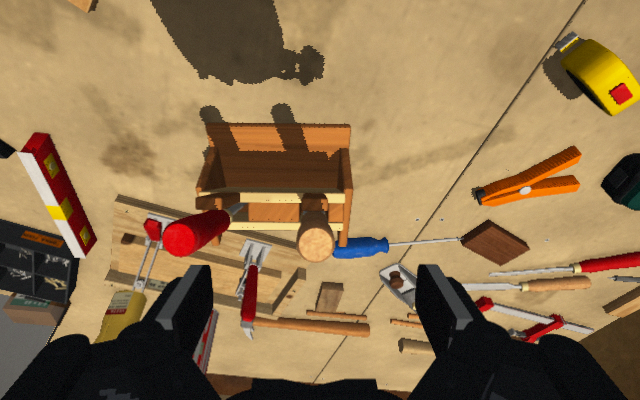

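The wrist view shows the wooden handle's end at (316,240), midway between the fingers at about 190 and 440. The red handle at (195,232) is outside the left finger. I'll go in and grip.

```bash
python3 - <<'E'
from plan import *
p,q=tool(GR,A,RY,DL); manip.move_linear(p,q,v=.12)
s=manip.sense(); print(s['time'],s['tcp_pos']-p,s['contact_force'])
manip.command_gripper(0.0)
s=manip.sense(); print(s['time'],s['width'],s['grasp_force'],s['contact_force'],s['torque'])
p,q=tool(GR+.03*A,A,RY,DL); manip.move_linear(p,q,v=.08)
s=manip.sense(); print(s['time'],s['width'],s['grasp_force'],s['contact_force'],s['torque'])
d=cam('wrist'); cv2.imwrite('pics/wrist2.png',d['image'][:,:,::-1])
E
```

```text
4.7 [-5.78197479e-07 -1.81357308e-05  6.65480795e-04] [0.64306374 0.60834377 0.28742023]
5.275 0.02576260586502067 56.54685974121094 [-2.86380968 -1.18391593  5.1034701 ] [-0.48021721  0.62266568 -0.15139964]
5.8 0.026052181513984314 57.46306300163269 [ 1.52427858  0.87498264 -1.02989049] [-0.03943279  0.28134919  0.02294167]
```

View pics/wrist2.png

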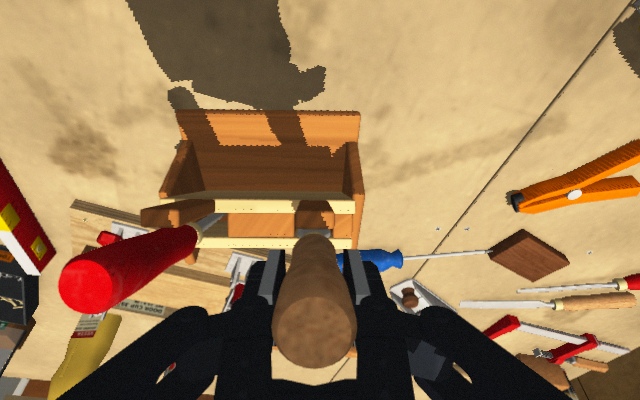

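The handle at (314,310) is gripped cleanly and the forces are small. Next I'll draw it out, lift, turn upright and take it above the board.

```bash
python3 - <<'E'
from plan import *
for g,v in ((GR+.225*A,.12),(GR+.235*A+[-.01,0,.05],.12)):
    p,q=tool(g,A,RY,DL); manip.move_linear(p,q,v=v)
    s=manip.sense(); print(s['time'],s['width'],s['grasp_force'],s['contact_force'],s['torque'])
p,q=tool(np.array([*LINE,.36]),UP,FY,DL); manip.reach(p,q); manip.wait(.3)
s=manip.sense(); print(s['time'],s['width'],s['grasp_force'],s['contact_force'],s['tcp_pos']-p)
import pickle
for n in ('side','top'):
    d=cam(n); pickle.dump(d,open(n+'3.pkl','wb')); cv2.imwrite(f'pics/{n}3.png',d['image'][:,:,::-1])
d=cv2.imread('pics/side3.png')[130:330,220:420]; cv2.imwrite('pics/side3c.png',cv2.resize(d,None,fx=3,fy=3))
E
```

```text
7.625 0.02581709000351423 57.3939710855484 [-0.72039383 -0.44624213 -1.97888278] [-0.20370919  0.66037327 -0.00282749]
8.275 0.025440552538426718 57.393720746040344 [-0.73455061  0.03907596 -1.79311727] [-0.21228107  0.63604617 -0.0205703 ]
9.4417 0.026183724790954235 57.4684202671051 [ 0.75706403  0.08258678 -2.20892069] [-0.00019929  0.00068928  0.00037902]
```

View pics/side3c.png

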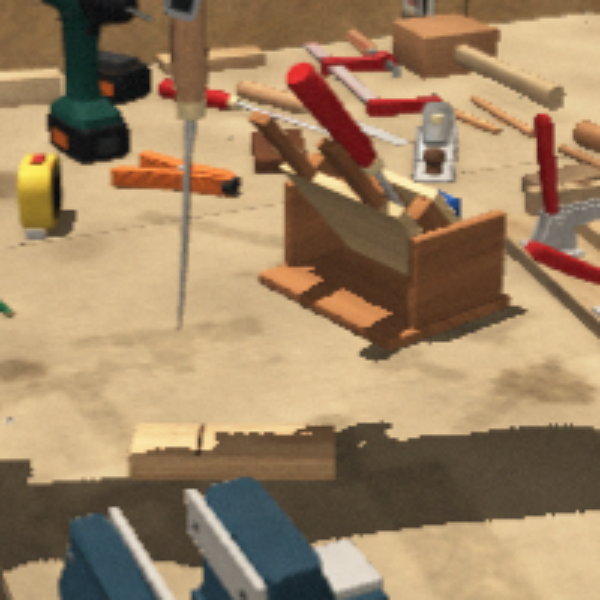

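View pics/top3.png

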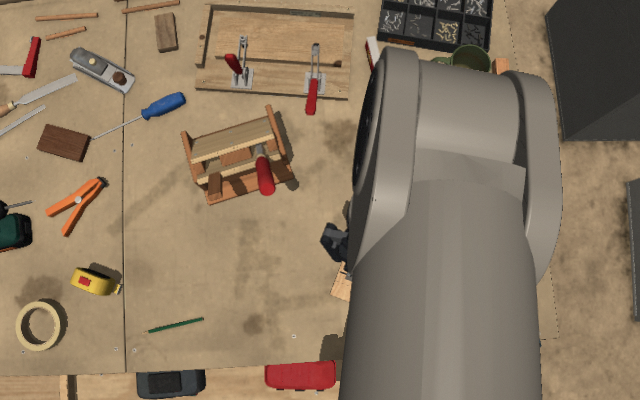

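The side view shows the chisel hanging almost upright, its edge at about full-image pixel (280,239), with the red chisel still in the rack. The top view of it is hidden by the arm. I'll measure the axis from side-camera depth and look with the wrist camera.

```bash
python3 - <<'E'
from plan import *
import pickle
d=pickle.load(open('side3.pkl','rb'))
def proj(d,X): return cv2.projectPoints(np.array(X,float).reshape(-1,1,3),cv2.Rodrigues(np.array(d['R']))[0],np.array(d['t']),K(d),np.array([d['k1'],0,0,0]))[0][:,0]
E=np.array([*LINE,.36-.244]); print('expected edge px',proj(d,[E,E+[0,0,.16],E+[0,0,.2]]).round(1))
U,V=np.meshgrid(np.arange(265,300),np.arange(130,245)); uv=np.c_[U.ravel(),V.ravel()]; P=pts(d,uv)
m=np.linalg.norm(P[:,:2]-LINE,axis=1)<.05; m&=(P[:,2]>.05)&(P[:,2]<.32)
uv,P=uv[m],P[m]
for v in range(132,245,6):
    k=(uv[:,1]>=v)&(uv[:,1]<v+2)
    if k.any(): print(v,k.sum(),uv[k,0].mean().round(1),np.median(P[k],0).round(4))
w=cam('wrist'); cv2.imwrite('pics/wrist4.png',w['image'][:,:,::-1]); pickle.dump(w,open('wrist4.pkl','wb'))
print('wrist exp edge',proj(w,[E,E+.012*FY,E-.012*FY]).round(1))
E
```

```text
expected edge px [[285.6 236.1]
 [283.6 164.8]
 [283.  145.6]]
144 4 282.5 [0.4985 0.0237 0.3191]
150 26 283.0 [0.4979 0.0211 0.3085]
156 24 283.5 [0.4984 0.0209 0.2969]
162 20 283.5 [0.499  0.0234 0.283 ]
168 18 283.5 [0.4989 0.0221 0.2709]
174 7 283.3 [0.4987 0.0269 0.257 ]
180 4 282.5 [0.4962 0.0219 0.2458]
186 6 282.0 [0.4945 0.0234 0.232 ]
192 6 282.0 [0.4939 0.0235 0.2185]
198 6 282.0 [0.4938 0.0231 0.2064]
204 4 281.5 [0.4924 0.0224 0.1937]
210 4 281.5 [0.4926 0.0248 0.179 ]
216 5 281.2 [0.4904 0.0238 0.1655]
222 4 280.5 [0.4893 0.0231 0.1531]
228 4 280.5 [0.4907 0.0301 0.1361]
234 2 280.0 [0.4872 0.0229 0.1258]
wrist exp edge [[313.9 217.3]
 [324.9 217.3]
 [302.9 217.3]]
```

View pics/wrist4.png

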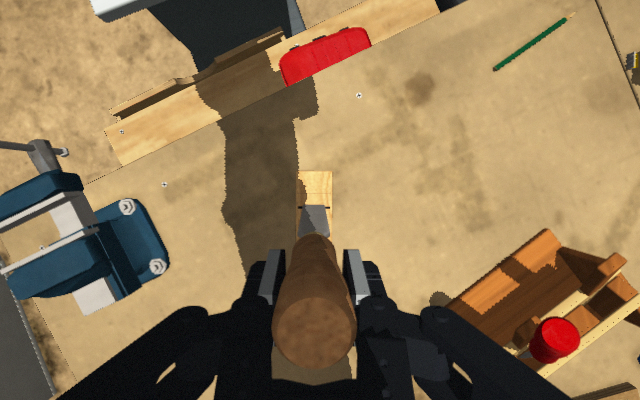

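In the wrist view the edge is at (314,206), about 11 px from where I expected it, so the chisel leans a few degrees toward the robot. I'll triangulate the edge and correct the hold.

```bash
python3 - <<'E'
from plan import *
import pickle
s=pickle.load(open('side3.pkl','rb')); w=pickle.load(open('wrist4.pkl','rb'))
def PM(d): return np.c_[np.array(d['R']),d['t']]
def tri(us,uw):
    X=cv2.triangulatePoints(PM(s),PM(w),rays(s,[us]).T,rays(w,[uw]).T)[:,0]; return X[:3]/X[3]
for us in ((280,239),(280,240),(280,238)):
    for uw in ((314,206),(314,207)): print(us,uw,tri(us,uw).round(4))
# sub-pixel: blade tip column in side, edge rows in wrist
g=cv2.cvtColor(s['image'],cv2.COLOR_RGB2GRAY); print(g[232:244,275:287])
h=w['image'][198:222:1,[308,314,320]].astype(int); print(h.reshape(24,-1))
m=w['image'][:,:,2].astype(int)-w['image'][:,:,0]  # grey blade: B close to R
for r in (208,211,214,218,222): print(r,np.nonzero(m[r,290:345]>-15)[0]+290)
E
```

```text
(280, 239) (314, 206) [0.4904 0.0353 0.1091]
(280, 239) (314, 207) [0.4909 0.035  0.1092]
(280, 240) (314, 206) [0.4905 0.0352 0.1067]
(280, 240) (314, 207) [0.491  0.0349 0.1069]
(280, 238) (314, 206) [0.4904 0.0353 0.1114]
(280, 238) (314, 207) [0.4908 0.035  0.1116]
[[184 185 189 178 142 126 166 183 181 184 182 183]
 [185 185 189 177 140 123 167 186 181 186 183 183]
 [184 185 184 181 145 121 170 190 185 183 184 186]
 [189 189 186 183 143 134 190 185 187 185 188 187]
 [190 189 190 182 149 135 185 188 188 189 192 187]
 [195 194 194 188 156 146 186 191 188 187 182 177]
 [197 194 194 184 155 144 179 177 178 175 170 163]
 [184 185 179 162 139 159 180 177 176 174 169 166]
 [172 170 171 166 162 171 174 172 176 178 177 171]
 [169 170 171 172 174 172 175 172 176 177 178 177]
 [176 178 176 174 176 178 176 173 175 174 184 181]
 [177 181 181 180 180 178 178 176 178 183 192 195]]
[[243 207 132 247 218 141 240 196 118]
 [245 212 135 248 220 143 240 196 117]
 [246 213 137 247 218 142 240 197 120]
 [245 212 135 248 218 143 242 201 121]
 [246 217 137 249 220 145 244 204 125]
 [244 210 134 246 216 
[... 534 characters left out ...]
 61 113 110 102 106 103  97]
 [ 66  63  58 115 111 101 109 102  96]
 [ 67  63  59 111 107 100 108 102  98]
 [ 68  64  62 110 105  98 106 103  97]
 [ 70  65  62 111 108 100 110 105 101]]
208 [302 303 304 305 306 307 308 309 311 312 313 314 315 316 317 318 319 320
 321 322 323 324]
211 [303 304 305 306 307 308 309 310 311 313 314 315 316 317 318 319 320 321
 322 323 324]
214 [302 303 304 305 306 307 308 309 310 311 312 313 314 315 316 317 318 319
 320 321 322 323 324 325]
218 [301 302 303 304 305 306 307 308 309 310 311 312 313 314 315 316 317 318
 319 320 321 322 323 324 325 326]
222 [300 301 302 303 304 305 306 307 308 309 310 311 312 313 314 315 316 317
 318 319 320 321 322 323 325 326 327]
```

```bash
python3 - <<'E'
from plan import *
import pickle
s=pickle.load(open('side3.pkl','rb')); g=cv2.GaussianBlur(cv2.cvtColor(s['image'],cv2.COLOR_RGB2GRAY),(1,3),0).astype(float)
zm=s['z_map']; n=np.cross(FY,UP); R=np.array(s['R']); C=-R.T@np.array(s['t'])
def onp(uv):
    r=np.r_[rays(s,[uv])[0],1]@R; c0=np.array([*LINE,0]); X=C+r*((c0-C)@FY/(r@FY)); return (X-c0)@n*1000,X[2]*1000
H=[]
for v in range(146,238,4):
    k=[u for u in range(268,298) if .3<zm[v,u] and np.linalg.norm(pts(s,[[u,v]])[0,:2]-LINE)<.05]
    if not k: continue
    row=g[v,270:296]; dd=np.diff(row); 
    a,b=onp((k[0]-.5,v)),onp((k[-1]+.5,v)); print(v,k[0],k[-1],'L %.1f R %.1f z %.0f'%(a[0],b[0],a[1]))
    if v>178:
        # darkness-weighted centroid
        w=np.clip(np.median(row)-row,15,None)-15; w=w[6:18]; u=(np.arange(276,288)*w).sum()/w.sum(); print('   cen %.1f'%onp((u,v))[0])
E
```

```text
146 277 289 L -13.0 R 12.9 z 315
150 277 289 L -13.3 R 12.8 z 307
154 277 289 L -13.6 R 12.6 z 299
158 278 288 L -11.9 R 10.3 z 290
162 279 288 L -10.1 R 10.1 z 282
166 279 288 L -10.4 R 9.9 z 273
170 282 285 L -4.5 R 3.6 z 265
174 282 285 L -4.8 R 3.4 z 256
178 282 284 L -5.0 R 1.1 z 248
182 282 283 L -5.3 R -1.2 z 239
   cen -3.9
186 281 283 L -7.6 R -1.4 z 230
   cen -3.2
190 281 283 L -7.9 R -1.6 z 221
   cen nan
194 281 283 L -8.1 R -1.9 z 213
   cen -0.5
198 281 283 L -8.4 R -2.1 z 204
   cen -5.5
202 281 282 L -8.6 R -4.5 z 195
   cen -5.9
206 281 282 L -8.9 R -4.7 z 186
   cen -7.5
210 281 282 L -9.2 R -5.0 z 177
   cen -7.7
214 281 282 L -9.4 R -5.2 z 168
   cen -8.3
218 280 282 L -11.8 R -5.5 z 158
   cen -8.8
222 280 281 L -12.1 R -7.9 z 149
   cen -10.0
226 280 281 L -12.4 R -8.1 z 140
   cen -10.5
230 280 281 L -12.7 R -8.4 z 130
   cen -11.1
234 280 280 L -12.9 R -10.8 z 121
   cen -12.7<stdin>:15: RuntimeWarning: invalid value encountered in scalar divide
```

The handle is vertical within about 1°. The 12.6 mm offset is the blade lying on the chisel's underside (z = 1 against an axis at z = 14). So I'll shift sideways by that amount and lower straight down.

```bash
python3 - <<'E'
from plan import *
n=np.cross(FY,UP); c=np.r_[LINE,0]+.0126*n
for z in (.36,.292):
    p,q=tool(c+[0,0,z],UP,FY,DL); manip.move_linear(p,q,v=.06)
manip.wait(.5); s=manip.sense(); print(s['time'],s['width'],s['grasp_force'],s['contact_force'],s['tcp_pos']-p)
import pickle
im={}
for k in ('side','wrist'):
    d=cam(k); pickle.dump(d,open(k+'5.pkl','wb')); im[k]=d['image'][:,:,::-1]
o=np.hstack([cv2.resize(im['side'][170:300,230:360],(400,400)),cv2.resize(im['wrist'][140:260,254:374],(400,400))]); cv2.imwrite('pics/fin.png',o)
E
```

```text
11.7333 0.025922863329059718 57.468300461769104 [ 0.23793507 -0.36687605 -1.13598241] [1.85846013e-05 1.14773420e-05 2.28465367e-05]
```

View pics/fin.png

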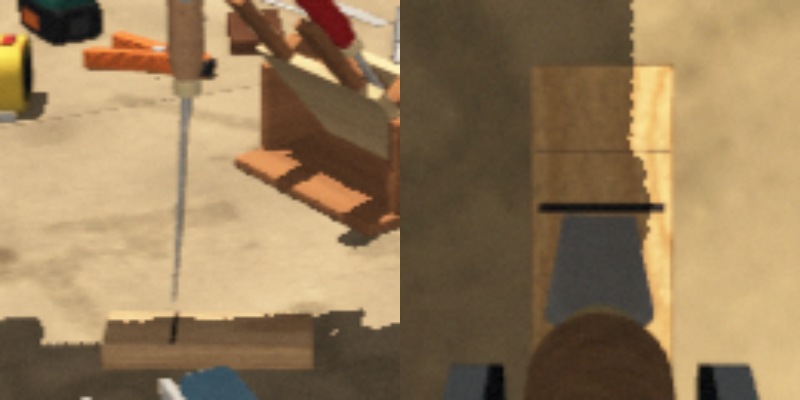

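The side view shows the edge at about (287,267), above the line at (287,277). The wrist view shows the edge parallel to the line and about 2 px short of it in perspective. One triangulation check before handing in.

```bash
python3 - <<'E'
from plan import *
import pickle
s=pickle.load(open('side5.pkl','rb')); w=pickle.load(open('wrist5.pkl','rb'))
PM=lambda d:np.c_[np.array(d['R']),d['t']]
for a,b in (((286.9,267.5),(314.3,203.7)),((286.6,268.5),(314.3,203.7))):
    X=cv2.triangulatePoints(PM(s),PM(w),rays(s,[a]).T,rays(w,[b]).T)[:,0]; print('edge',(X[:3]/X[3]).round(4))
lw=plane(w,[(400/400*0+(539-400)*.3+254,140+207*.3),((663-400)*.3+254,140+207*.3)],.019); print('line from wrist',lw.mean(0).round(4),np.degrees(np.arctan2(*(lw[1]-lw[0])[[1,0]])))
print('line side',plane(s,[(230+175*.325,170+330*.325)],.019))
E
```

```text
edge [0.5015 0.0311 0.0394]
edge [0.5012 0.0312 0.037 ]
line from wrist [0.5002 0.0314 0.019 ] 69.56438518911139
line side [[0.50013421 0.02433185 0.019     ]]
```

The edge is within 2 mm of the line's middle, about 19 mm above the wood and aligned with the line. I'm handing in.

```bash
python3 -c "
from h import *
print(job.job_done())"
```

```text
the job is handed in; nothing more can be done
None
```

I handed the job in with the broad chisel held upright and still; the edge measured about 2 mm from the line's middle, parallel to it and about 2 cm above the wood. The judge's verdict was not shown.

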